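Find the full clip-top canister by weight and clamp it for the catering run

ROBOT

A 6-joint arm with a two-finger parallel gripper is mounted at the origin on the work surface. World frame = base frame: x ahead of the robot, y to its left, z up, the work surface at z = 0. Lengths are in m, angles in degrees, forces in N, time in s.
With the tool pointing down it reaches from about 0.35 to 0.95 m from the base axis. Payload 17.4 kg.
Tool frame: the origin (TCP) lies on the centre line of the jaws, within the pads' length; the fingertips stand 25 mm ahead of it and the grasp point (between the pads) lies 6 mm ahead of it; z points along the fingers, y is the line along which they close (so a half turn about z gives the same grasp; the last joint's range is limited). The gripper opens to 93 mm and grips with 3 to 60 N. Pads are 15 mm wide; open, the fingers measure 128 mm over their backs; the gripper's body (75 mm by 188 mm) begins 65 mm behind the grasp point.
Start: joints at [73.751, 6.646, 82.598, -0, 90.757, -2.166], TCP at [0.164, 0.655, 0.244] pointing down, gripper open.
Joint ranges: [-162.19, 162.19], [-47.58, 125.68], [4.15, 143.07], [-65.23, 245.23], [0.69, 171.88], [-170.13, 170.13]. Speed limits (degrees/s): [108.29, 108.29, 127.2, 180, 180, 180].

INTERFACE

Orientations are given as [roll, pitch, yaw] about the fixed x, y, z axes, in that order (R = Rz(yaw) Ry(pitch) Rx(roll)).
In Python, from cell import manip gives the robot as it stands.
- The arm moves only by the tool carry_out, never from a script. Its argument "commands" is a list of rows, each an object with "angular": the turn, a rotation vector about the tool's x, y, z in degrees, a list of three; "offset": the shift along the tool's x, y, z in mm, a list of three; "claw": the opening, from 0 (shut) to 1 (fully open). A call has 1 to 20 rows; each row is the pose to reach, as a shift and turn from the pose commanded when the call began, along the tool's axes at that moment; what a row does not reach only later rows make up. A row lasts 1/10 s, in which the tool goes at most 50 mm and 8.59 degrees, less where a joint would pass 70% of its speed; a pose out of reach is approached as far as the arm can. A call with a gripper value outside its range is refused whole. The fingers move at their own pace and stop on an object; "force" is the grip in N (left out, the last holds). Time passes only in rows, so rows that repeat a pose let the fingers close. It gives the time, the measured TCP pose, the force, the opening and the grip force at its end, in the units of the state.
- manip.read_state(): the state, without advancing time (a new reading comes with each control period).
- manip.read_camera(name): name is "scene" or "side" or "wrist"; returns a dict with "image" (420x560x3 uint8, blue, green, red), "vertical_fov" (degrees; the focal length in pixels is half the picture's height over the tangent of half this angle, whatever the lens; pixels are square), "cx", "cy" (the principal point, pixels), "extrinsics" (4x4, takes a point from camera to world coordinates); the wrist camera has in their place "mount" (4x4, takes a point from camera to tool coordinates, whose origin is the TCP and whose axes are the flange's). Camera axes: x right, y down, z forward; pixel columns grow to the right and rows downward; lengths in m; the calibration is good to about 2 mm. A picture is of the moment at which its call begins: read the wrist's pose just before it. There is no depth.
- manip.sign_off(): hands the job in; it is judged then, once.
The state is a dict: "t": time; "joint_pos": joint angles; "joint_velocities": joint speeds; "joint_efforts": joint torques, N m; "position": TCP position; "orientation": TCP orientation; "wrist_force": force on the tool from outside, world axes, zero at the start; "ft_torque": the same for the moment, N m; "width": opening from 0.0 (shut) to 1.0 (fully open); "grasp_force": force on a finger pad.
Only numpy, scipy, OpenCV 4.12 (cv2) and the standard library are available. Lean on these libraries where they do the work, as an engineer would, in place of code of your own. Each camera call takes 0.05 s, during which the arm holds its last target. There are 200 camera calls.

TASK

One of the three identical clip-top canisters holds the steel pastry-cutter set and is clearly heavier than the other two, which are empty; find it by feel. Lower the full one upright into the sheet pan until it rests there before letting go, do not drop it; then swing its wire clasp over the top and press it down until it is fully home on the lid. Leave the two empty ones standing on the bare counter with their clasps open, tip nothing over, and do not disturb the mushroom, the food pan or the shaker.

Things in the scene. Friction and masses are not known exactly. Their poses are not given: they have to be found in the camera images.
- can_a: stainless clip-top canister, closed box 110 mm long (its x), 60 mm wide (its y, smooth sides to grasp), 88 mm high with its fixed flat lid; origin at the centre of its underside, z up. Clasp at its +x end. All three look alike; an empty one weighs 0.22 to 0.28 kg, the full one 0.63 to 0.84 kg, centred within 15 mm of the middle
- bail_a (a joint): wire clasp of can_a, rad: 0 open (loop stands out past the +x end, rising 0.6 rad above level), growing as it swings up and back over the lid, 2.19 clamped (bar on the lid). Stiff pivots (about 0.06 N m friction, no spring): it stays where it is left, so it must be pushed over the top and then down until the bar stops on the lid
- bar_a (a point): middle of the cross bar of can_a's clasp: round bar 6 mm thick, 72 mm long along the canister's y, 50 mm from the hinge line, which is at x = +40, z = 75 mm; 6 mm side arms 36 mm either side of the middle. Open, the bar is at x = +81, z = 103 mm; clamped, at x = -7, z = 92 mm (canister frame)
- can_b: stainless clip-top canister, closed box 110 mm long (its x), 60 mm wide (its y, smooth sides to grasp), 88 mm high with its fixed flat lid; origin at the centre of its underside, z up. Clasp at its +x end. All three look alike; an empty one weighs 0.22 to 0.28 kg, the full one 0.63 to 0.84 kg, centred within 15 mm of the middle
- bail_b (a joint): wire clasp of can_b, rad: 0 open (loop stands out past the +x end, rising 0.6 rad above level), growing as it swings up and back over the lid, 2.19 clamped (bar on the lid). Stiff pivots (about 0.06 N m friction, no spring): it stays where it is left, so it must be pushed over the top and then down until the bar stops on the lid
- bar_b (a point): middle of the cross bar of can_b's clasp: round bar 6 mm thick, 72 mm long along the canister's y, 50 mm from the hinge line, which is at x = +40, z = 75 mm; 6 mm side arms 36 mm either side of the middle. Open, the bar is at x = +81, z = 103 mm; clamped, at x = -7, z = 92 mm (canister frame)
- can_c: stainless clip-top canister, closed box 110 mm long (its x), 60 mm wide (its y, smooth sides to grasp), 88 mm high with its fixed flat lid; origin at the centre of its underside, z up. Clasp at its +x end. All three look alike; an empty one weighs 0.22 to 0.28 kg, the full one 0.63 to 0.84 kg, centred within 15 mm of the middle
- bail_c (a joint): wire clasp of can_c, rad: 0 open (loop stands out past the +x end, rising 0.6 rad above level), growing as it swings up and back over the lid, 2.19 clamped (bar on the lid). Stiff pivots (about 0.06 N m friction, no spring): it stays where it is left, so it must be pushed over the top and then down until the bar stops on the lid
- bar_c (a point): middle of the cross bar of can_c's clasp: round bar 6 mm thick, 72 mm long along the canister's y, 50 mm from the hinge line, which is at x = +40, z = 75 mm; 6 mm side arms 36 mm either side of the middle. Open, the bar is at x = +81, z = 103 mm; clamped, at x = -7, z = 92 mm (canister frame)
- tray: aluminium sheet pan fixed to the counter, 260 mm (its x) by 300 mm (its y), rim 18 mm high, walls and floor 4 mm thick; origin at the centre of its underside (inner floor 4 mm above it)
- mushroom: bystander: brown grilled mushroom cap, 100 mm across, 42 mm high, on a white cutting board 12 mm thick; origin under its centre
- pan: bystander: open steel food pan, 110 mm (x) by 180 mm (y), 65 mm high; origin under its centre
- shaker: bystander: round aluminium shaker, 64 mm across, 101 mm high; origin under its centre

How it is judged:
By the outcome, as a careful person would: the job done as asked, in the order asked, and still so for the second after the job is handed in, with the robot touching nothing.
It also fails if it takes over 72 s, if anything falls off the work surface, if the arm or the gripper's body presses on something with over 40 N, if the wrist force passes 120 N, or if a joint passes its speed limit or range.

## Working session

There is one attempt and no reset: what is moved stays moved. The work goes in short steps, Python scripts to look and compute and a tool call to move; the robot and the scene stay as the last step left them, time stands still between calls to the robot, and variables do not carry over. Pictures are saved under pics/ and viewed, at most 10 in all, crops included, and the job is handed in when it is done.

Besides the shell and the picture viewer there is one more tool, called after "Call:" as a command line: name --argument value ..., lists and objects as JSON in quotes. carry_out: Moves the arm, as the interface text tells. Its arguments: {"type":"object","properties":{"commands":{"type":"array"},"force":{"type":"number"}},"required":["commands"]}

```bash
mkdir -p pics
python3 - <<'E'
from cell import manip
import cv2,numpy as np
s=manip.read_state();print({k:np.round(v,3).tolist() for k,v in s.items()})
for n in("scene","side","wrist"):
    c=manip.read_camera(n);cv2.imwrite(f"pics/{n}0.png",c["image"])
    print(n,c["vertical_fov"],c["cx"],c["cy"],np.round(c.get("extrinsics",c.get("mount")),4).tolist())
a=cv2.imread("pics/scene0.png");b=cv2.imread("pics/side0.png")
E
```

```text
{'t': 0.0, 'joint_pos': [73.751, 6.673, 82.633, -0.0, 90.755, -2.166], 'joint_velocities': [0.028, 0.077, 0.047, 0.006, -0.014, -0.032], 'joint_efforts': [0.002, -72.126, -62.261, 0.078, 0.024, -0.0], 'position': [0.164, 0.655, 0.243], 'orientation': [-179.938, -0.002, 165.917], 'wrist_force': [0.296, 0.32, 0.749], 'ft_torque': [0.029, -0.073, 0.015], 'grasp_force': 0.0, 'width': 0.999}
scene 49.08238675595723 274.19472529514394 218.5681092262197 [[-0.2849, 0.8056, -0.5194, 1.1696], [0.9585, 0.2418, -0.1508, 0.2116], [0.0041, -0.5409, -0.8411, 0.9518], [0.0, 0.0, 0.0, 1.0]]
side 57.45580824381976 278.22348932559584 203.8464324794896 [[-0.9685, -0.1584, 0.1919, 0.4706], [-0.2488, 0.6087, -0.7534, 0.6696], [0.0025, -0.7775, -0.6289, 0.6196], [0.0, 0.0, 0.0, 1.0]]
wrist 59.67205897318359 283.74400096942736 209.1493209176817 [[0.0008, -0.9533, -0.3021, 0.0841], [1.0, 0.0006, 0.0008, -0.0008], [-0.0006, -0.3021, 0.9533, -0.141], [0.0, 0.0, 0.0, 1.0]]
```

View pics/scene0.png

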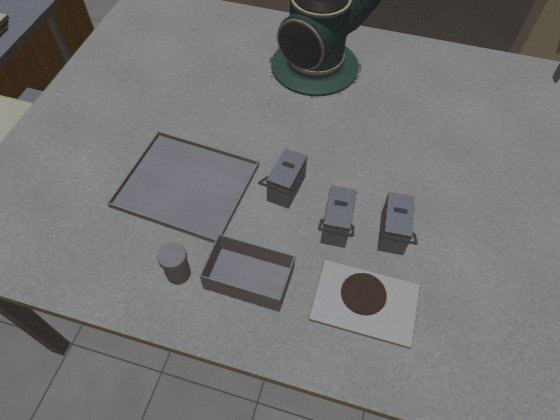

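View pics/side0.png

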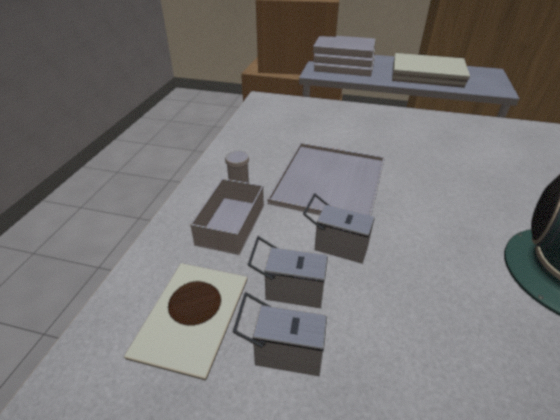

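The scene view shows the canisters with lids near pixels (289,168), (341,205) and (400,215), their clasps pointing away from the base. The tray is at (187,184), the food pan at (248,272), the shaker at (175,262) and the mushroom at (363,293). The side view shows the same three lids at (345,220), (297,264) and (291,327).

```bash
cat > h.py <<'E'
import numpy as np,cv2
from cell import manip
def ray(c,uv,T=None):
    T=np.array(c["extrinsics"]) if T is None else T
    uv=np.atleast_2d(uv).astype(float);f=c["image"].shape[0]/2/np.tan(np.radians(c["vertical_fov"])/2)
    d=np.c_[(uv[:,0]-c["cx"])/f,(uv[:,1]-c["cy"])/f,np.ones(len(uv))]@T[:3,:3].T
    return T[:3,3],d
def plane(c,uv,z,T=None):
    o,d=ray(c,uv,T);return o+d*((z-o[2])/d[:,2])[:,None]
E
python3 - <<'E'
from h import *
seeds={"scene":[(289,158),(341,195),(400,203)],"side":[(336,214),(283,262),(275,325)]}
for n in seeds:
    c=manip.read_camera(n);im=c["image"];g=cv2.GaussianBlur(im,(3,3),0)
    vis=im.copy()
    for s in seeds[n]:
        m=np.zeros((422,562),np.uint8)
        cv2.floodFill(g.copy(),m,s,0,(14,)*3,(14,)*3,cv2.FLOODFILL_FIXED_RANGE|cv2.FLOODFILL_MASK_ONLY|(255<<8)|4)
        m=m[1:-1,1:-1]
        m=cv2.morphologyEx(m,cv2.MORPH_OPEN,np.ones((3,3)))
        k=max(cv2.findContours(m,0,2)[0],key=cv2.contourArea)
        vis[cv2.drawContours(m*0,[k],-1,255,1)>0]=(0,0,255)
        p=plane(c,cv2.convexHull(k)[:,0],.088)
        r=cv2.minAreaRect((p[:,:2]*1000).astype(np.float32))
        print(n,s,g[s[1],s[0]],cv2.contourArea(k),np.round(r[0],1),np.round(r[1],1),round(r[2],1))
    x,y=(240,130) if n=="scene" else (220,180)
    cv2.imwrite(f"pics/m_{n}.png",cv2.resize(vis[y:y+190,x:x+200],None,fx=3,fy=3,interpolation=0))
    if n=="scene": # tray rim corners
        print("tray",np.round(plane(c,[(160,135),(259,162),(219,238),(111,206)],.018)*1000).tolist())
        print("pan",np.round(plane(c,[(222,238),(295,258),(278,305),(203,278)],.065)*1000).tolist())
        print("mush",np.round(plane(c,[(325,263),(420,290),(412,342),(311,313)],.012)*1000).tolist(), "shk",plane(c,[(173,251)],.101))
E
python3 -c "
import cv2,numpy as np
a=cv2.imread('pics/m_scene.png');b=cv2.imread('pics/m_side.png');cv2.imwrite('pics/m.png',cv2.resize(np.hstack([a,b]),(800,380)))"
```

```text
scene (289, 158) [119 109 107] 798.5 [484.1  42.7] [ 59.1 108.6] 82.2
scene (341, 195) [119 109 107] 1030.5 [559.  189.8] [108.4  64.6] 3.5
scene (400, 203) [118 109 107] 998.0 [539.1 324.8] [109.3  59.8] 4.4
tray [[423.0, -332.0, 18.0], [435.0, -44.0, 18.0], [682.0, -64.0, 18.0], [673.0, -350.0, 18.0]]
pan [[705.0, -44.0, 65.0], [707.0, 125.0, 65.0], [821.0, 120.0, 65.0], [808.0, -49.0, 65.0]]
mush [[672.0, 189.0, 12.0], [677.0, 406.0, 12.0], [799.0, 404.0, 12.0], [798.0, 188.0, 12.0]] shk [[ 0.78300725 -0.12149997  0.101     ]]
side (336, 214) [140 127 123] 1584.5 [476.4 -65.7] [280.3 111. ] 86.3
side (283, 262) [141 127 123] 1270.5 [557.3 189.9] [111.7  59.5] 5.3
side (275, 325) [138 125 121] 2121.0 [538.  323.1] [111.8  58.7] 4.6
```

View pics/m.png

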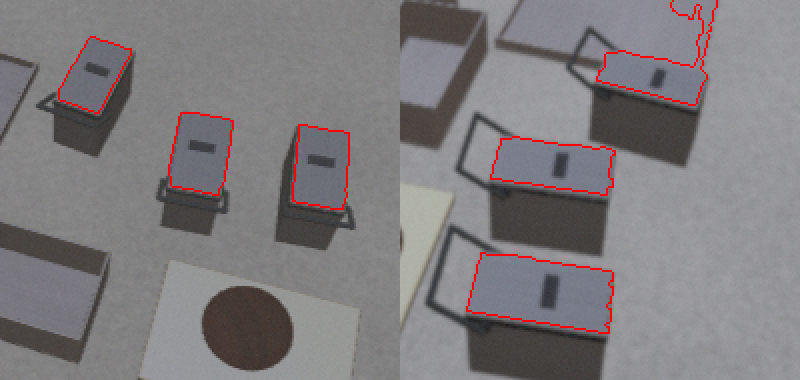

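The outlines sit on the lids, and both views agree to about 2 mm with 110 x 60 sizes. One side outline leaked onto the tray, so I use the scene view for that canister. The canister centres come out at (484,43) yaw -7.8, (558,190) yaw 4.5 and (538.5,324) yaw 4.5. The tray centre is near (553,-197).

```bash
cat >> h.py <<'E'
from scipy.spatial.transform import Rotation as Ro
def rel(targets):
    "targets: (x,y,z mm, yaw) with tool down, or (x,y,z,[rpy]) -> offset, angular in tool axes"
    s=manip.read_state();R=Ro.from_euler("xyz",s["orientation"],degrees=True);p=np.array(s["position"])*1000
    print("t",round(s["t"],2),"p",np.round(p,1),"rpy",np.round(s["orientation"],1),"F",np.round(s["wrist_force"],2),"w",round(s["width"],3),"g",round(s["grasp_force"],1))
    for t in targets:
        o=t[3] if np.ndim(t[3]) else [180,0,t[3]]
        print(t,"off",np.round(R.inv().apply(np.array(t[:3])-p),1).tolist(),"ang",np.round((R.inv()*Ro.from_euler("xyz",o,degrees=True)).as_rotvec(degrees=True),1).tolist())
E
python3 -c "
from h import *
rel([(538.5,324,180,184.5),(538.5,324,51,184.5),(538.5,324,71,184.5)])"
```

```text
t 0.25 p [164.2 654.6 243.3] rpy [-180.     0.   165.9] F [ 0.29 -0.21  0.05] w 1.0 g 0.0
(538.5, 324, 180, 184.5) off [-443.5, -229.6, 63.4] ang [-0.0, -0.0, -18.6]
(538.5, 324, 51, 184.5) off [-443.5, -229.5, 192.4] ang [-0.0, -0.0, -18.6]
(538.5, 324, 71, 184.5) off [-443.5, -229.5, 172.4] ang [-0.0, -0.0, -18.6]
```

Call:
carry_out --commands '[{"offset": [-443, -230, 63], "angular": [0, 0, -18.6], "claw": 1}, {"offset": [-443, -230, 63], "angular": [0, 0, -18.6], "claw": 1}, {"offset": [-443, -230, 63], "angular": [0, 0, -18.6], "claw": 1}, {"offset": [-443, -230, 63], "angular": [0, 0, -18.6], "claw": 1}, {"offset": [-443, -230, 63], "angular": [0, 0, -18.6], "claw": 1}, {"offset": [-443, -230, 63], "angular": [0, 0, -18.6], "claw": 1}, {"offset": [-443, -230, 63], "angular": [0, 0, -18.6], "claw": 1}, {"offset": [-443, -230, 63], "angular": [0, 0, -18.6], "claw": 1}, {"offset": [-443, -230, 63], "angular": [0, 0, -18.6], "claw": 1}, {"offset": [-443, -230, 63], "angular": [0, 0, -18.6], "claw": 1}, {"offset": [-443, -230, 63], "angular": [0, 0, -18.6], "claw": 1}, {"offset": [-443, -230, 63], "angular": [0, 0, -18.6], "claw": 1}, {"offset": [-443, -230, 63], "angular": [0, 0, -18.6], "claw": 1}]' --force 35

```text
t: 1.55
position: [0.5374, 0.3244, 0.1808]
orientation: [180.0, -0.0, -175.5]
wrist_force: [-0.6, 0.6, 0.9]
width: 1.001
grasp_force: 0.0
```

```bash
python3 -c "
from h import *
rel([(538.5,324,51,184.5)])
c=manip.read_camera('wrist');cv2.imwrite('pics/w1.png',c['image'])"
```

```text
t 1.55 p [537.4 324.4 180.8] rpy [ 180.    -0.  -175.5] F [-0.55  0.63  0.92] w 1.001 g 0.0
(538.5, 324, 51, 184.5) off [-1.0, -0.6, 129.8] ang [0.0, -0.0, 0.0]
```

View pics/w1.png

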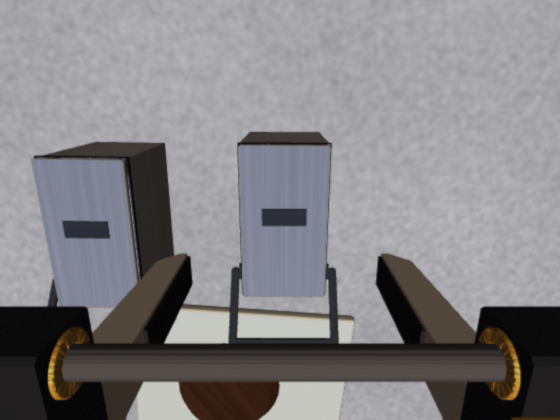

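The wrist view shows the lid, centred at (285,220), square and midway between the fingers, so I descend, grip and lift 20 mm.

Call:
carry_out --commands '[{"offset": [-1, -0.5, 45], "angular": [0, 0, 0], "claw": 1}, {"offset": [-1, -0.5, 90], "angular": [0, 0, 0], "claw": 1}, {"offset": [-1, -0.5, 120], "angular": [0, 0, 0], "claw": 1}, {"offset": [-1, -0.5, 130], "angular": [0, 0, 0], "claw": 1}, {"offset": [-1, -0.5, 130], "angular": [0, 0, 0], "claw": 1}, {"offset": [-1, -0.5, 130], "angular": [0, 0, 0], "claw": 0.4}, {"offset": [-1, -0.5, 130], "angular": [0, 0, 0], "claw": 0.4}, {"offset": [-1, -0.5, 130], "angular": [0, 0, 0], "claw": 0.4}, {"offset": [-1, -0.5, 130], "angular": [0, 0, 0], "claw": 0.4}, {"offset": [-1, -0.5, 130], "angular": [0, 0, 0], "claw": 0.4}, {"offset": [-1, -0.5, 130], "angular": [0, 0, 0], "claw": 0.4}, {"offset": [-1, -0.5, 130], "angular": [0, 0, 0], "claw": 0.4}, {"offset": [-1, -0.5, 125], "angular": [0, 0, 0], "claw": 0.4}, {"offset": [-1, -0.5, 117], "angular": [0, 0, 0], "claw": 0.4}, {"offset": [-1, -0.5, 110], "angular": [0, 0, 0], "claw": 0.4}, {"offset": [-1, -0.5, 110], "angular": [0, 0, 0], "claw": 0.4}, {"offset": [-1, -0.5, 110], "angular": [0, 0, 0], "claw": 0.4}, {"offset": [-1, -0.5, 110], "angular": [0, 0, 0], "claw": 0.4}, {"offset": [-1, -0.5, 110], "angular": [0, 0, 0], "claw": 0.4}]' --force 35

```text
t: 3.5
position: [0.5389, 0.3233, 0.0703]
orientation: [-180.0, -0.0, -175.5]
wrist_force: [0.0, 1.1, -6.7]
width: 0.645
grasp_force: 35.0
```

```bash
python3 -c "
from h import *
rel([(539,323,195,184.5),(545,-200,195,176.5),(545,-200,75,176.5)])"
```

```text
t 3.5 p [538.9 323.3  70.3] rpy [-180.    -0.  -175.5] F [ 0.02  1.1  -6.69] w 0.645 g 35.0
(539, 323, 195, 184.5) off [-0.0, -0.4, -124.7] ang [-0.0, -0.0, 0.0]
(545, -200, 195, 176.5) off [35.1, -522.2, -124.6] ang [-0.0, -0.0, 8.0]
(545, -200, 75, 176.5) off [35.1, -522.2, -4.6] ang [-0.0, -0.0, 8.0]
```

Call:
carry_out --commands '[{"offset": [0, 0, -20], "angular": [0, 0, 0], "claw": 0.4}, {"offset": [0, 0, -50], "angular": [0, 0, 0], "claw": 0.4}, {"offset": [0, 0, -85], "angular": [0, 0, 0], "claw": 0.4}, {"offset": [0, 0, -110], "angular": [0, 0, 0], "claw": 0.4}, {"offset": [0, 0, -125], "angular": [0, 0, 0], "claw": 0.4}, {"offset": [0, 0, -125], "angular": [0, 0, 0], "claw": 0.4}, {"offset": [0, 0, -125], "angular": [0, 0, 0], "claw": 0.4}, {"offset": [0, 0, -125], "angular": [0, 0, 0], "claw": 0.4}]' --force 40

```text
t: 4.3
position: [0.5385, 0.3232, 0.1936]
orientation: [-179.9, -0.1, -175.5]
wrist_force: [0.4, -0.2, -7.5]
width: 0.644
grasp_force: 40.0
```

```bash
python3 -c "
from h import *
rel([(545,-200,195,176.5),(545,-200,55,176.5)])"
```

```text
t 4.3 p [538.5 323.2 193.6] rpy [-1.799e+02 -1.000e-01 -1.755e+02] F [ 0.43 -0.15 -7.46] w 0.644 g 40.0
(545, -200, 195, 176.5) off [34.8, -522.1, -0.8] ang [-0.1, -0.1, 8.0]
(545, -200, 55, 176.5) off [34.4, -521.9, 139.2] ang [-0.1, -0.1, 8.0]
```

The lift reads about 7 N (0.7 kg), so this is the full canister. Next I carry it to above the tray.

Call:
carry_out --commands '[{"offset": [1, -15, 0], "angular": [0, 0, 0], "claw": 0.4}, {"offset": [3, -45, 0], "angular": [0, 0, 1], "claw": 0.4}, {"offset": [6, -85, 0], "angular": [0, 0, 1], "claw": 0.4}, {"offset": [9, -130, 0], "angular": [0, 0, 2], "claw": 0.4}, {"offset": [12, -175, 0], "angular": [0, 0, 3], "claw": 0.4}, {"offset": [15, -220, 0], "angular": [0, 0, 3], "claw": 0.4}, {"offset": [18, -265, 0], "angular": [0, 0, 4], "claw": 0.4}, {"offset": [21, -310, 0], "angular": [0, 0, 5], "claw": 0.4}, {"offset": [24, -355, 0], "angular": [0, 0, 6], "claw": 0.4}, {"offset": [27, -400, 0], "angular": [0, 0, 7], "claw": 0.4}, {"offset": [30, -440, 0], "angular": [0, 0, 8], "claw": 0.4}, {"offset": [32, -475, 0], "angular": [0, 0, 8], "claw": 0.4}, {"offset": [34, -500, 0], "angular": [0, 0, 8], "claw": 0.4}, {"offset": [35, -515, 0], "angular": [0, 0, 8], "claw": 0.4}, {"offset": [35, -522, 0], "angular": [0, 0, 8], "claw": 0.4}, {"offset": [35, -522, 0], "angular": [0, 0, 8], "claw": 0.4}, {"offset": [35, -522, 0], "angular": [0, 0, 8], "claw": 0.4}, {"offset": [35, -522, 0], "angular": [0, 0, 8], "claw": 0.4}]'

```text
t: 6.1
position: [0.5453, -0.1987, 0.1957]
orientation: [180.0, 0.0, 176.6]
wrist_force: [-0.6, 0.7, -6.7]
width: 0.644
grasp_force: 40.0
```

```bash
python3 -c "
from h import *
rel([(545,-200,70,176.5),(545,-200,55,176.5)])
c=manip.read_camera('side');cv2.imwrite('pics/s2.png',c['image'])"
```

```text
t 6.1 p [ 545.3 -198.7  195.7] rpy [180.    0.  176.6] F [-0.64  0.71 -6.67] w 0.644 g 40.0
(545, -200, 70, 176.5) off [0.3, -1.3, 125.7] ang [0.0, 0.0, 0.1]
(545, -200, 55, 176.5) off [0.3, -1.3, 140.7] ang [0.0, 0.0, 0.1]
```

View pics/s2.png

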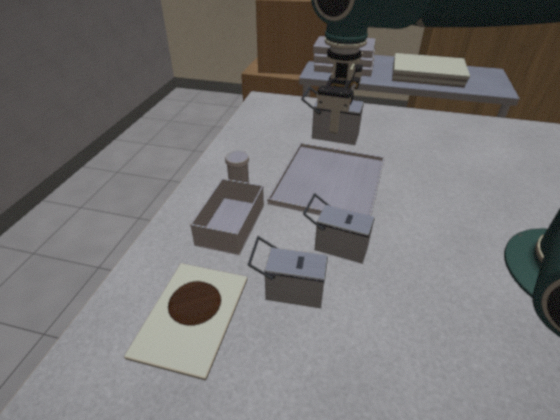

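The side view shows the canister hanging level above the tray at (338,120), with the other objects undisturbed. I lower it to a few millimetres above the floor, slowing down.

Call:
carry_out --commands '[{"offset": [0, -1, 15], "angular": [0, 0, 0], "claw": 0.4}, {"offset": [0, -1, 40], "angular": [0, 0, 0], "claw": 0.4}, {"offset": [0, -1, 70], "angular": [0, 0, 0], "claw": 0.4}, {"offset": [0, -1, 95], "angular": [0, 0, 0], "claw": 0.4}, {"offset": [0, -1, 115], "angular": [0, 0, 0], "claw": 0.4}, {"offset": [0, -1, 127], "angular": [0, 0, 0], "claw": 0.4}, {"offset": [0, -1, 134], "angular": [0, 0, 0], "claw": 0.4}, {"offset": [0, -1, 136], "angular": [0, 0, 0], "claw": 0.4}, {"offset": [0, -1, 137], "angular": [0, 0, 0], "claw": 0.4}, {"offset": [0, -1, 137], "angular": [0, 0, 0], "claw": 0.4}, {"offset": [0, -1, 137], "angular": [0, 0, 0], "claw": 0.4}]'

```text
t: 7.25
position: [0.5455, -0.2009, 0.0594]
orientation: [-180.0, 0.1, 176.5]
wrist_force: [-0.6, -0.6, -6.8]
width: 0.642
grasp_force: 40.0
```

Call:
carry_out --commands '[{"offset": [0, 0, 1], "angular": [0, 0, 0], "claw": 0.4}, {"offset": [0, 0, 2], "angular": [0, 0, 0], "claw": 0.4}, {"offset": [0, 0, 3], "angular": [0, 0, 0], "claw": 0.4}, {"offset": [0, 0, 3], "angular": [0, 0, 0], "claw": 0.4}, {"offset": [0, 0, 3], "angular": [0, 0, 0], "claw": 0.4}]'

```text
t: 7.75
position: [0.5451, -0.2007, 0.0556]
orientation: [180.0, -0.0, 176.5]
wrist_force: [0.0, -0.6, -6.2]
width: 0.645
grasp_force: 40.0
```

Call:
carry_out --commands '[{"offset": [0, 0, 0.5], "angular": [0, 0, 0], "claw": 0.4}, {"offset": [0, 0, 1], "angular": [0, 0, 0], "claw": 0.4}, {"offset": [0, 0, 1], "angular": [0, 0, 0], "claw": 0.4}, {"offset": [0, 0, 1], "angular": [0, 0, 0], "claw": 0.4}]'

```text
t: 8.15
position: [0.5453, -0.2008, 0.0553]
orientation: [-180.0, 0.0, 176.5]
wrist_force: [-4.5, 1.2, 3.9]
width: 0.644
grasp_force: 40.0
```

The wrist force went from -6 to +4 N, so the canister rests on the pan floor. I open the fingers and back straight up.

Call:
carry_out --commands '[{"offset": [0, 0, 0], "angular": [0, 0, 0], "claw": 0.7}, {"offset": [0, 0, 0], "angular": [0, 0, 0], "claw": 1}, {"offset": [0, 0, 0], "angular": [0, 0, 0], "claw": 1}, {"offset": [0, 0, 0], "angular": [0, 0, 0], "claw": 1}, {"offset": [0, 0, 0], "angular": [0, 0, 0], "claw": 1}, {"offset": [0, 0, -15], "angular": [0, 0, 0], "claw": 1}, {"offset": [0, 0, -50], "angular": [0, 0, 0], "claw": 1}, {"offset": [0, 0, -90], "angular": [0, 0, 0], "claw": 1}, {"offset": [0, 0, -130], "angular": [0, 0, 0], "claw": 1}, {"offset": [0, 0, -140], "angular": [0, 0, 0], "claw": 1}, {"offset": [0, 0, -140], "angular": [0, 0, 0], "claw": 1}, {"offset": [0, 0, -140], "angular": [0, 0, 0], "claw": 1}]'

```text
t: 9.35
position: [0.5449, -0.2006, 0.1939]
orientation: [180.0, -0.0, 176.5]
wrist_force: [-0.3, 0.0, -0.9]
width: 1.003
grasp_force: 0.0
```

```bash
cat > q.py <<'E'
from h import *
import sys
s=manip.read_state();c=manip.read_camera('wrist')
T=np.eye(4);T[:3,:3]=Ro.from_euler("xyz",s["orientation"],degrees=True).as_matrix();T[:3,3]=s["position"];T=T@np.array(c["mount"])
cv2.imwrite('pics/%s.png'%sys.argv[1],c["image"])
np.save('T.npy',T)
E
python3 q.py w3
python3 - <<'E'
from h import *
rel([])
c=manip.read_camera("scene");im=c["image"]
cw=manip.read_camera('wrist');T=np.load('T.npy');g=cv2.GaussianBlur(cw["image"],(3,3),0)
m=np.zeros((422,562),np.uint8);cv2.floodFill(g.copy(),m,(285,180),0,(25,)*3,(25,)*3,cv2.FLOODFILL_FIXED_RANGE|cv2.FLOODFILL_MASK_ONLY|(255<<8)|4)
m=cv2.morphologyEx(m[1:-1,1:-1],cv2.MORPH_OPEN,np.ones((3,3)));k=max(cv2.findContours(m,0,2)[0],key=cv2.contourArea)
print(cv2.boundingRect(k))
r=cv2.minAreaRect((plane(cw,cv2.convexHull(k)[:,0],.092,T)[:,:2]*1000).astype(np.float32));print(r)
E
```

```text
t 9.4 p [ 544.7 -200.5  193.3] rpy [ 1.800e+02 -1.000e-01  1.765e+02] F [ 0.01 -0.98 -0.06] w 1.001 g 0.0
(106, 44, 351, 269)
((526.1385498046875, -203.1617431640625), (215.2813262939453, 185.51954650878906), 85.70329284667969)
```

View pics/w3.png

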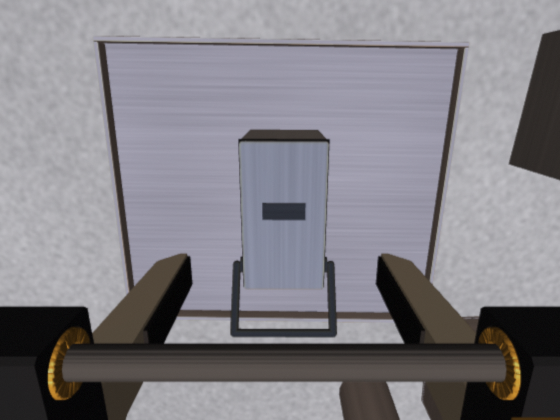

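The wrist view shows the canister upright in the pan with its lid centred at (284,215), square to the tool. Its open clasp bar is at about (283,332). Next I close the fingers and go to just beyond the bar.

Call:
carry_out --commands '[{"offset": [-30, 0, 0], "angular": [0, 0, 0], "claw": 0.5}, {"offset": [-70, 0, 0], "angular": [0, 0, 0], "claw": 0}, {"offset": [-105, 0, 0], "angular": [0, 0, 0], "claw": 0}, {"offset": [-115, 0, 0], "angular": [0, 0, 0], "claw": 0}, {"offset": [-115, 0, 20], "angular": [0, 0, 0], "claw": 0}, {"offset": [-115, 0, 50], "angular": [0, 0, 0], "claw": 0}, {"offset": [-115, 0, 70], "angular": [0, 0, 0], "claw": 0}, {"offset": [-115, 0, 70], "angular": [0, 0, 0], "claw": 0}, {"offset": [-115, 0, 70], "angular": [0, 0, 0], "claw": 0}, {"offset": [-115, 0, 70], "angular": [0, 0, 0], "claw": 0}]'

```text
t: 10.5
position: [0.6603, -0.2079, 0.1262]
orientation: [-180.0, 0.1, 176.5]
wrist_force: [0.6, -0.7, -0.7]
width: 0.192
grasp_force: 0.0
```

Run:
```python
from h import *
c=manip.read_camera("wrist");T=np.load("T.npy")
L=plane(c,[(240,140),(328,140),(325,290),(243,290)],.092,T)*1000;print(L.round(1).tolist(),L.mean(0).round(1))
B=plane(c,[(236,332),(332,332)],.107,T)*1000;print(B.round(1).tolist())
rel([])
```

```text
[[488.3, -226.6, 92.0], [491.8, -168.9, 92.0], [602.8, -173.7, 92.0], [599.1, -235.0, 92.0]] [ 545.5 -201.    92. ]
[[624.7, -240.9, 107.0], [628.9, -170.9, 107.0]]
t 10.55 p [ 660.3 -207.9  126.3] rpy [-1.800e+02  1.000e-01  1.765e+02] F [-0.11  0.35  0.26] w 0.149 g 0.0
```

Call:
carry_out --commands '[{"offset": [5, 0, 2], "angular": [0, 0, 0], "claw": 0}, {"offset": [13, 0, 2], "angular": [0, 0, 0], "claw": 0}, {"offset": [19, 0, 2], "angular": [0, 0, 0], "claw": 0}, {"offset": [23, 0, 1], "angular": [0, 0, 0], "claw": 0}, {"offset": [28, 0, -3], "angular": [0, 0, 0], "claw": 0}, {"offset": [32, 0, -8], "angular": [0, 0, 0], "claw": 0}, {"offset": [39, 0, -13], "angular": [0, 0, 0], "claw": 0}, {"offset": [47, 0, -17], "angular": [0, 0, 0], "claw": 0}, {"offset": [56, 0, -19], "angular": [0, 0, 0], "claw": 0}, {"offset": [64, 0, -20], "angular": [0, 0, 0], "claw": 0}, {"offset": [73, 0, -19], "angular": [0, 0, 0], "claw": 0}, {"offset": [81, 0, -17], "angular": [0, 0, 0], "claw": 0}, {"offset": [89, 0, -13], "angular": [0, 0, 0], "claw": 0}, {"offset": [96, 0, -8], "angular": [0, 0, 0], "claw": 0}, {"offset": [101, 0, -3], "angular": [0, 0, 0], "claw": 0}, {"offset": [105, 0, 1], "angular": [0, 0, 0], "claw": 0}, {"offset": [107, 0, 2], "angular": [0, 0, 0], "claw": 0}, {"offset": [107, 0, 2], "angular": [0, 0, 0], "claw": 0}]'

```text
t: 12.35
position: [0.553, -0.2011, 0.1223]
orientation: [180.0, -0.0, 176.5]
wrist_force: [2.0, 0.3, -1.7]
width: 0.006
grasp_force: 1.2
```

Call:
carry_out --commands '[{"offset": [-3, 0, 0], "angular": [0, 0, 0], "claw": 0}, {"offset": [-3, 0, -25], "angular": [0, 0, 0], "claw": 0}, {"offset": [-3, 0, -60], "angular": [0, 0, 0], "claw": 0}, {"offset": [-3, 0, -70], "angular": [0, 0, 0], "claw": 0}, {"offset": [-3, 0, -70], "angular": [0, 0, 0], "claw": 0}]'

```text
t: 12.85
position: [0.5569, -0.2016, 0.1945]
orientation: [-179.9, 0.2, 176.5]
wrist_force: [0.9, 0.4, -1.8]
width: 0.005
grasp_force: 0.0
```

```bash
python3 q.py w4; python3 -c "
from h import *
rel([])
c=manip.read_camera('side')['image'][60:240,230:420]
cv2.imwrite('pics/w5.png',np.hstack([cv2.resize(cv2.imread('pics/w4.png'),(400,300)),cv2.resize(c,(317,300))]))"
```

```text
t 12.9 p [ 556.4 -201.4  192.7] rpy [-180.     0.   176.5] F [-0.14  0.25  0.51] w 0.006 g 0.0
```

View pics/w5.png

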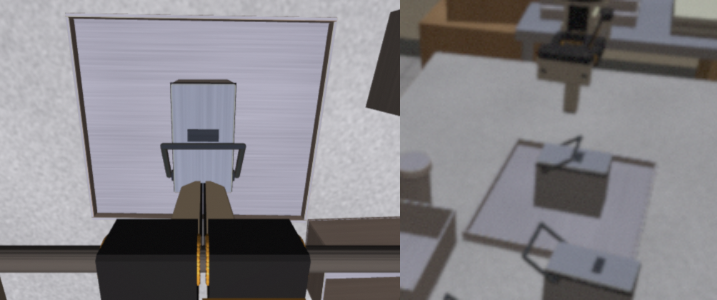

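The clasp is over the top with the bar still a little above the lid, at about (284,204) in full pixels. The canister has not moved. Next I press it from above at canister x ≈ -5 mm.

Call:
carry_out --commands '[{"offset": [8, 0, 0], "angular": [0, 0, 0], "claw": 0}, {"offset": [16, 0, 0], "angular": [0, 0, 0], "claw": 0}, {"offset": [16, 0, 0], "angular": [0, 0, 0], "claw": 0}, {"offset": [16, 0, 20], "angular": [0, 0, 0], "claw": 0}, {"offset": [16, 0, 40], "angular": [0, 0, 0], "claw": 0}, {"offset": [16, 0, 50], "angular": [0, 0, 0], "claw": 0}, {"offset": [16, 0, 55], "angular": [0, 0, 0], "claw": 0}, {"offset": [16, 0, 59], "angular": [0, 0, 0], "claw": 0}, {"offset": [16, 0, 62], "angular": [0, 0, 0], "claw": 0}, {"offset": [16, 0, 65], "angular": [0, 0, 0], "claw": 0}, {"offset": [16, 0, 67], "angular": [0, 0, 0], "claw": 0}, {"offset": [16, 0, 68], "angular": [0, 0, 0], "claw": 0}, {"offset": [16, 0, 69], "angular": [0, 0, 0], "claw": 0}, {"offset": [16, 0, 69], "angular": [0, 0, 0], "claw": 0}]'

```text
t: 14.35
position: [0.5403, -0.2005, 0.1242]
orientation: [-180.0, 0.0, 176.5]
wrist_force: [-3.2, 0.7, 5.1]
width: 0.004
grasp_force: 2.6
```

Call:
carry_out --commands '[{"offset": [0, 0, 0.5], "angular": [0, 0, 0], "claw": 0}, {"offset": [0, 0, 1], "angular": [0, 0, 0], "claw": 0}, {"offset": [0, 0, 1], "angular": [0, 0, 0], "claw": 0}, {"offset": [0, 0, 1], "angular": [0, 0, 0], "claw": 0}]'

```text
t: 14.75
position: [0.5403, -0.2005, 0.1239]
orientation: [-180.0, 0.0, 176.5]
wrist_force: [-5.9, 1.5, 11.5]
width: 0.005
grasp_force: 6.1
```

The press meets a hard stop at TCP z = 124 mm, exactly the clamped height. I give a slightly firmer press, retreat and check.

Call:
carry_out --commands '[{"offset": [0, 0, 0.7], "angular": [0, 0, 0], "claw": 0}, {"offset": [0, 0, 1], "angular": [0, 0, 0], "claw": 0}, {"offset": [0, 0, 1], "angular": [0, 0, 0], "claw": 0}, {"offset": [0, 0, 0], "angular": [0, 0, 0], "claw": 0}, {"offset": [0, 0, -15], "angular": [0, 0, 0], "claw": 0}, {"offset": [0, 0, -50], "angular": [0, 0, 0], "claw": 0}, {"offset": [0, 0, -95], "angular": [0, 0, 0], "claw": 0}, {"offset": [0, 0, -125], "angular": [0, 0, 0], "claw": 0}, {"offset": [0, 0, -130], "angular": [0, 0, 0], "claw": 0}, {"offset": [0, 0, -130], "angular": [0, 0, 0], "claw": 0}, {"offset": [0, 0, -130], "angular": [0, 0, 0], "claw": 0}]'

```text
t: 15.85
position: [0.5399, -0.2003, 0.2516]
orientation: [180.0, -0.1, 176.5]
wrist_force: [0.1, 0.7, -0.3]
width: 0.005
grasp_force: 0.0
```

```bash
python3 q.py w6; python3 -c "
from h import *
rel([])
a=manip.read_camera('side')['image'][130:320,180:400];b=manip.read_camera('scene')['image'][110:350,100:440]
w=cv2.imread('pics/w6.png')[60:360,120:460]
cv2.imwrite('pics/w7.png',np.vstack([np.hstack([cv2.resize(w,(400,300)),cv2.resize(a,(400,300))]),cv2.resize(b,(800,300))]))"
```

```text
t 15.9 p [ 539.9 -200.3  251.2] rpy [ 1.800e+02 -1.000e-01  1.765e+02] F [0.28 0.6  0.31] w 0.006 g 0.0
```

View pics/w7.png

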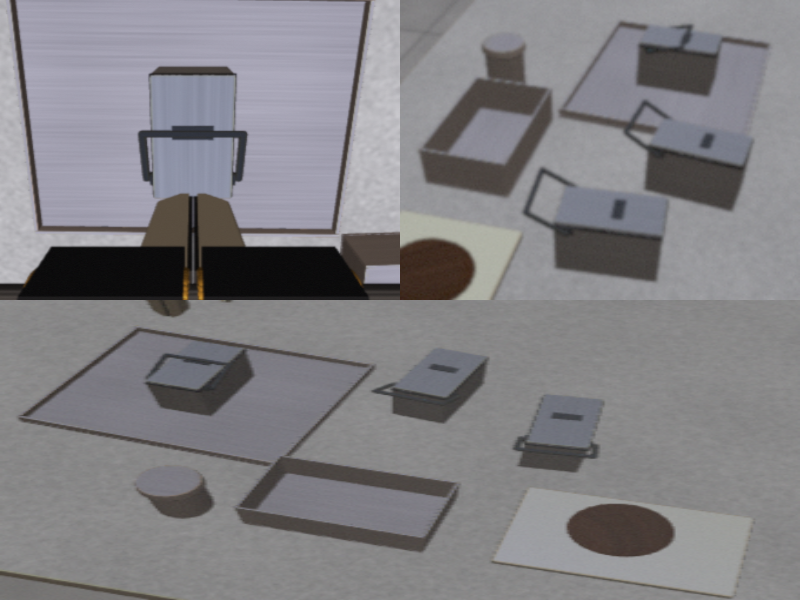

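In the wrist crop the bar lies flat on the lid at (193,133). The full canister stands upright in the pan, the two empty ones stand with clasps open, and the bystanders are unmoved. The arm is clear, so I hand in.

```bash
python3 -c "
from cell import manip
print(manip.sign_off())"
```

```text
the job is handed in; nothing more can be done
None
```

The full canister (about 0.7 kg by feel on the first lift, so the other two were never touched) is upright in the sheet pan with its clasp pressed home on the lid, the two empty ones still stand on the counter with clasps open, and the job was handed in at about 16 s.

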